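# Clamp the board with the hex-key cam screw

### The arm

A 6-joint arm with a two-finger parallel gripper is mounted at the origin on a cart in front of the work surface, level with it; the furniture and walls round the work are solid. World frame = base frame: x ahead of the robot, y to its left, z up, the work surface at z = 0. Lengths are in mm, angles in rad, forces in N, time in s.
With the tool pointing down it reaches from about 275 to 750 mm from the base axis. Payload 10.2 kg.
Tool frame: the origin (TCP) lies midway between the tips of the shut fingers; the grasp point (between the pads) lies 19 mm behind it (ctrl.grip_depth is the distance from the TCP to the grasp point, in mm); y points along the fingers, x is the direction in which the jaws open and shut, and the axes are right-handed (so a half turn about y gives the same grasp; the last joint's range is limited). The gripper opens to 85 mm and grips with 20 to 120 N. Pads are 22 mm wide; open, the fingers measure 114 mm over their backs; the gripper's body (76 mm by 85 mm) begins 54 mm behind the grasp point. The pads swing forward as they close: fully open they stand 13 mm farther back than shut.
Start: joints at [1.021, 0.313, 1.498, -0, 1.331, -0.223], TCP at [168.545, 497.216, 231.294] pointing down, gripper open.
Joint ranges: [-2.94, 2.94], [-0.97, 2.17], [0.19, 2.56], [-1.23, 4.37], [0.02, 3.11], [-2.88, 2.88]. Speed limits (rad/s): [2.39, 2.39, 3.01, 3.14, 3.14, 3.14].

### API

Orientations are given as a unit quaternion [w, x, y, z].
In Python, from rig import ctrl gives the robot as it stands. The module is installed in compiled form; this text tells all that it offers.
- The arm moves only by the tool drive_tool, never from a script. Its arguments are lists of equal length, an entry for each row: "gripper": the closure, from 0 (fully open) to 1 (shut); "offset": the shift along the tool's x, y, z in m, a list of three; "turn": the turn about the tool's y in degrees. In form: {"gripper": [gripper, ...], "offset": [[tx, ty, tz], ...], "turn": [turn, ...]}. A call has 1 to 20 rows; each row shifts and turns the commanded pose from where the row before left it, along the tool's axes as they then stand; what a row does not reach is not made up. A row lasts 1/12 s, in which the tool goes at most 41.7 mm and 7.16 degrees, less where a joint would pass 70% of its speed; a pose out of reach is approached as far as the arm can. A call is refused whole if a number of a shift passes 0.0417 or a number of a turn 7.16, either way. A call with a gripper value outside its range is refused whole. The fingers move at their own pace and stop on an object; "force" is the grip in N (left out, the last holds). Time passes only in rows, so rows that do not move let the fingers close. It gives the time, the measured TCP pose, the force and the opening at its end, in the units of the state.
- ctrl.sense(): the state, without advancing time (a new reading comes with each control period).
- ctrl.capture(name): name is "scene" or "top"; returns (picture, depth): 384x512x3 uint8, red, green, blue; 384x512 float32, mm along the optical axis (not along the pixel's ray), 0 where there is no reading.
- ctrl.camera_params(name): a dict with "fovy" (degrees; the focal length in pixels is half the picture's height over the tangent of half this angle, whatever the lens; pixels are square), "cx", "cy" (the principal point, pixels), "view" (4x4, takes a point from world to camera coordinates). Camera axes: x right, y down, z forward; pixel columns grow to the right and rows downward; lengths in mm; the calibration is good to about 2 mm. A picture is of the moment at which its call begins. camera_params takes no time and is no camera call.
- ctrl.finish_job(): hands the job in, once; it reports no verdict.
Trained networks look in the newest picture that a camera, given by its name, has taken for a name from the list of things; names that differ only in an ending like _2 or _b are one class to them, and where a whole thing is asked for, a point or a joint stands for the part that bears it (a point fixed in the world has none). Each returns a list of dicts, best first, with "score" (0 to 1); they miss things now and then, are a little off and sometimes report something else, mostly with a low value. They report only what shows in the picture. A call takes as long as a camera call.
- ctrl.boxes_of(camera, query): "centre" ([x, y, z] in mm, in the coordinates of the camera as it stood for that picture, good to about 4 mm: the middle of the surface that is visible of it).
- ctrl.regions_of(camera, query): "mask" (384x512 bool, what is visible of it).
- ctrl.pinpoint(camera, query): "centre" ([x, y, z] in mm, in the coordinates of the camera as it stood for that picture, good to about 4 mm: a listed point, or the origin of a listed thing).
The state is a dict: "time_s": time; "joints": joint angles; "dq": joint speeds; "tau": joint torques, N m; "eef_pos": TCP position; "ee_rot": TCP orientation; "force": force on the tool from outside, world axes, zero at the start; "wrist_torque": the same for the moment, N m; "grip_width": opening from 0.0 (shut) to 1.0 (fully open).
Only numpy, scipy, OpenCV 4.12 (cv2) and the standard library are available. Lean on these libraries where they do the work, as an engineer would, in place of code of your own. Each camera call takes 0.05 s, during which the arm holds its last target.

### The job

Clamp the board in the fixture: take the red T-handled hex key from its stand, push it fully home in the hexagon socket of the cam screw, and only then turn it clockwise (seen from above) until the yellow pointer under the screw head points straight at the board, so that the cam presses the board into the sprung jaw. Let go and leave the key standing in the socket.

Things in the scene. Friction and masses are not known exactly. Their poses are not given: they have to be found in the camera images.
- hex_key: T-handled hex key, 0.22 kg, 117 mm tall, standing loosely upright. Origin: centre of the lower tip, z up the shaft. Shaft 17 mm across flats, two corners along +x/-x; lowest 5 mm a conical nose (11 mm at the tip). Red crossbar: 100 mm along x, 20 mm wide (y), 22 mm tall, centre 106 mm above the tip; pinch it across y, over the shaft.
- key_stand: Fixed wooden block 85 x 85 x 60 mm with a round hole, 23 mm wide and 40 mm deep, in its top, where the key stands with its tip 20 mm above the bench. Origin: centre of the underside.
- fixture: Fixed clamping fixture; aluminium base plate 165 x 230 x 12 mm. Origin: underside, near the middle. Its +x runs from the cam screw (axis at x = -55 mm, y = 0) over the board to the fence, a dark steel bar at x = 57 mm, top 44 mm above the bench. A low end stop stands at the board's -y end.
- board: Loose wooden offcut, 60 x 180 x 20 mm, flat on the fixture's plate (underside 12 mm above the bench), its length along the fixture's y, between cam and jaw with a few mm of slack. Origin: centre of its underside.
- socket (a point): Centre of the floor of the hex socket in the cam screw's head, 36 mm above the bench, on the upright screw axis; turns with the screw. Socket 18.5 mm across flats with a 3 mm bevel at the mouth; two corners along +x/-x, so the key fits when its x is at a multiple of 60 deg to this x (10 deg play either way). +x is the way the yellow pointer tab under the head (36 mm long) points.
- socket_mouth (a point): Centre of the top of the cam screw's hexagonal steel head (35 mm across flats outside), 60 mm above the bench: the socket is 24 mm deep.
- cam (a joint): Turn of the cam screw, rad, growing clockwise from above; limits -0.3 and 1.6; starts between -0.15 and 0.25. At 1.25 the yellow pointer points straight at the board (fixture's +x). Under the head an eccentric disc meets the board and begins to press it into the jaw at about 0.7. Takes 0.1 N m at first, about 0.3 N m at 1.25; friction holds it where it is left.
- jaw (a joint): How far the board pushes in the sprung, rubber-faced jaw (130 x 22 mm) in front of the fence, m: 0 free, about 0.0034 with the cam at 1.25, at most 0.006; spring 2 N per mm.

How it is judged:
By the outcome, as a careful person would: the job done as asked, in the order asked, and still so for the second after the job is handed in, with the robot touching nothing.
It also fails if it takes over 48 s, if anything falls off the work surface, if the arm or the gripper's body presses on something with over 40 N, if the wrist force passes 120 N, or if a joint passes its speed limit or range.

## Working session

There is one attempt and no reset: what is moved stays moved. The work goes in short steps, Python scripts to look and compute and a tool call to move; the robot and the scene stay as the last step left them, time stands still between calls to the robot, and variables do not carry over. Pictures are saved under pics/ and viewed, and the job is handed in when it is done.

Besides the shell and the picture viewer there is one more tool, called after "Request:" as a command line: name --pt "numbers of a row" for each row, then --argument value for the rest. drive_tool: Moves the arm, as the interface text tells. Its arguments: {"type":"object","properties":{"gripper":{"type":"array","items":{"type":"number"}},"offset":{"type":"array","items":{"type":"array","items":{"type":"number"}}},"turn":{"type":"array","items":{"type":"number"}},"force":{"type":"number"}},"required":["gripper","offset","turn"]}

```bash
mkdir -p pics
cat > h.py <<'E'
from rig import ctrl
import numpy as np, cv2
def K(n):
    p=ctrl.camera_params(n); f=192/np.tan(np.radians(p['fovy'])/2); return f,p['cx'],p['cy'],np.array(p['view'])
def w(n,c):
    V=K(n)[3]; return np.linalg.inv(V)@np.r_[c,1]
def cloud(n,d):
    f,cx,cy,V=K(n); v,u=np.mgrid[:384,:512]
    P=np.stack([(u-cx)/f*d,(v-cy)/f*d,d,np.ones_like(d)],-1)
    return (P@np.linalg.inv(V).T)[...,:3]
def proj(n,p):
    f,cx,cy,V=K(n); q=V@np.r_[p,1]; return f*q[0]/q[2]+cx,f*q[1]/q[2]+cy
def snap(n,name):
    im,d=ctrl.capture(n); cv2.imwrite(f'pics/{name}.png',im[...,::-1]); np.save(f'pics/{name}.npy',d); return im,d
E
python3 - <<'E'
from h import *
s=ctrl.sense(); print(s)
for n in('scene','top'):
    snap(n,n+'0')
    for q in('hex_key','key_stand','fixture','board','socket','socket_mouth'):
        print(n,q,[(round(r['score'],2),w(n,r['centre'])[:3].round(1)) for r in ctrl.pinpoint(n,q)[:2]])
E
```

```text
{'time_s': 0.0, 'joints': array([ 1.02056589e+00,  3.13445770e-01,  1.49848450e+00, -9.87060114e-06,
        1.33098975e+00, -2.23420993e-01]), 'dq': array([ 7.11075722e-05,  7.69070478e-04,  2.98655821e-05,  1.00567086e-03,
       -1.72410662e-03, -7.90017636e-04]), 'tau': array([-1.28571988e-03, -4.12269044e+01, -2.59750521e+01, -2.33872424e-04,
        4.07196087e-03,  3.15050706e-06]), 'eef_pos': array([168.41500029, 496.96557209, 230.71939135]), 'ee_rot': array([-0.57449295,  0.57486347,  0.4115697 , -0.41243209]), 'force': array([ 0.17758638, -0.04066177, -0.23668627]), 'wrist_torque': array([ 0.00338733, -0.0217227 , -0.00979467]), 'grip_width': 1.003092245251417}
scene hex_key [(0.76, array([515.4, 309.8,  23.2]))]
scene key_stand [(0.59, array([516.1, 311.6,   3.3]))]
scene fixture [(0.55, array([521.2, -62.8,   3.6]))]
scene board [(0.71, array([521.3, -55.2,  15.4]))]
scene socket [(0.91, array([471.1, -56. ,  40.9]))]
scene socket_mouth [(0.71, array([469.5, -56.6,  38.8])), (0.7, array([466.8, -57.1,  63.4]))]
top hex_key [(0.6, array([515.4, 309. ,  19.9]))]
top key_stand [(0.64, array([ 5.188e+02,  3.088e+02, -3.000e-01]))]
top fixture [(0.67, array([521.8, -64.1,  -0.8]))]
top board [(0.75, array([518.3, -53.5,  12.3])), (0.41, array([519.1, 309.7,  -0.6]))]
top socket [(0.95, array([464.4, -57.5,  31.8])), (0.34, array([516.2, 310.6,  -1.1]))]
top socket_mouth [(0.56, array([471.6, -53.7,  60.5]))]
```

View pics/scene0.png

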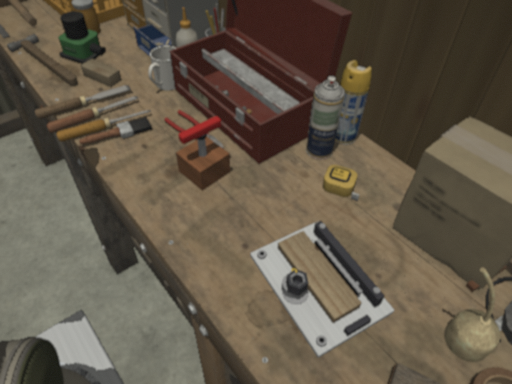

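View pics/top0.png

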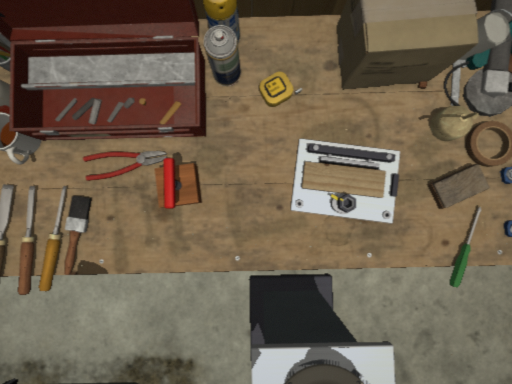

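Run:
```python
from h import *
from scipy.spatial.transform import Rotation as R
q=ctrl.sense()['ee_rot']; print(R.from_quat(np.r_[q[1:],q[0]]).as_matrix().round(3))
im=cv2.imread('pics/top0.png'); d=np.load('pics/top0.npy'); P=cloud('top',d)
hsv=cv2.cvtColor(im,cv2.COLOR_BGR2HSV)
H,S,V=[hsv[...,i].astype(int) for i in range(3)]
red=((H<8)|(H>172))&(S>130)&(V>60)
print('camera',np.linalg.inv(K('top')[3])[:3,3], K('top')[:3])
m=red&(np.abs(P[...,2]-117)<6)
print('bar',m.sum()); q=P[m]; print(q.mean(0),np.median(q[:,2]),cv2.minAreaRect(q[:,:2].astype(np.float32)))
u,s,vt=np.linalg.svd(q[:,:2]-q[:,:2].mean(0),full_matrices=False); print('bar dir',np.degrees(np.arctan2(vt[0,1],vt[0,0])))
yel=(H>20)&(H<35)&(S>150)&(V>100)
near=yel&(np.hypot(P[...,0]-468,P[...,1]+56)<70)
q=P[near]; print('yellow',near.sum(),q.mean(0),q.min(0),q.max(0)); 
hd=(np.abs(P[...,2]-60)<4)&(np.hypot(P[...,0]-468,P[...,1]+56)<40); q=P[hd]; print('head',hd.sum(),q.mean(0),cv2.minAreaRect(q[:,:2].astype(np.float32)),cv2.minEnclosingCircle(q[:,:2].astype(np.float32)))
c=im[:, :]; 
for nm,p in(('tw',(468,-56,60)),('tk',(515,310,117))):
    u,v=map(int,proj('top',p)); print(nm,u,v)
    cv2.imwrite(f'pics/{nm}0.png',cv2.resize(im[max(0,v-45):v+45,max(0,u-50):u+50],None,fx=6,fy=6,interpolation=cv2.INTER_CUBIC))
```

```text
[[ 0.321  0.    -0.947]
 [ 0.947  0.     0.321]
 [ 0.    -1.    -0.   ]]
camera [458.47533981 138.47011831 908.70152118] (np.float64(397.6831434087893), 251.91822385944988, 184.63294556163265)
bar 658
[762.75883258 473.56898365 120.96177735] 121.40831812813758 ((655.7652587890625, 443.7676696777344), (378.6741027832031, 380.7606201171875), 0.187118798494339)
bar dir 79.04621685509841
yellow 22 [481.17412528 -34.7196223   40.35449451] [476.38863883 -43.98533032  32.11296493] [486.25830096 -27.48501747  60.88563264]
head 166 [468.46694849 -54.37408927  59.12860233] ((468.50286865234375, -53.697513580322266), (38.0506706237793, 34.30389404296875), 59.14417266845703) ((468.2070007324219, -54.30165481567383), 19.699909210205078)
tw 347 202
tk 170 183
```

The scene view shows the red key at about (200,130) in its stand (203,160), with the fixture at (320,290) and its screw at (295,282). In the top view the bar is at (169,182), the stand at (180,184), and the screw head at (343,203) with the yellow tab at its upper left, (335,197).

Run:
```python
from h import *
im=cv2.imread('pics/top0.png'); d=np.load('pics/top0.npy'); P=cloud('top',d)
hsv=cv2.cvtColor(im,cv2.COLOR_BGR2HSV)
H,S,V=[hsv[...,i].astype(int) for i in range(3)]
red=((H<8)|(H>172))&(S>130)&(V>60)
m=red&(np.abs(P[...,2]-117)<8)&(np.hypot(P[...,0]-515,P[...,1]-310)<75)
q=P[m]; print('bar',m.sum(),q.mean(0),np.median(q[:,2]),cv2.minAreaRect(q[:,:2].astype(np.float32)))
u,s,vt=np.linalg.svd(q[:,:2]-q[:,:2].mean(0),full_matrices=False); print('bar dir',np.degrees(np.arctan2(vt[0,1],vt[0,0])))
# stand top z 60
m=(np.abs(P[...,2]-60)<5)&(np.hypot(P[...,0]-515,P[...,1]-310)<75); q=P[m]; print('stand',m.sum(),q.mean(0),cv2.minAreaRect(q[:,:2].astype(np.float32)))
# fixture plate
f=(np.abs(P[...,2]-12)<4)&(S<60)&(V>130)&(np.hypot(P[...,0]-520,P[...,1]+60)<160);q=P[f];print('plate',cv2.minAreaRect(q[:,:2].astype(np.float32)))
# scene cam
im=cv2.imread('pics/scene0.png'); d=np.load('pics/scene0.npy'); P=cloud('scene',d)
hsv=cv2.cvtColor(im,cv2.COLOR_BGR2HSV);H,S,V=[hsv[...,i].astype(int) for i in range(3)]
red=((H<8)|(H>172))&(S>130)&(V>60)
m=red&(P[...,2]>113)&(P[...,2]<123)&(np.hypot(P[...,0]-515,P[...,1]-310)<75)
q=P[m]; print('bar scene',m.sum(),q.mean(0),cv2.minAreaRect(q[:,:2].astype(np.float32)))
hd=(np.abs(P[...,2]-60)<4)&(np.hypot(P[...,0]-468,P[...,1]+56)<40); q=P[hd]; print('head',hd.sum(),q.mean(0),cv2.minAreaRect(q[:,:2].astype(np.float32)),cv2.minEnclosingCircle(q[:,:2].astype(np.float32)))
yel=(H>20)&(H<35)&(S>150)&(V>100)&(np.hypot(P[...,0]-468,P[...,1]+56)<50)&(P[...,2]<60); q=P[yel]; print('yel',yel.sum(),q.mean(0))
u,v=map(int,proj('scene',(468,-56,60)));cv2.imwrite('pics/sw0.png',cv2.resize(im[v-45:v+45,u-50:u+50],None,fx=6,fy=6,interpolation=cv2.INTER_CUBIC))
```

```text
bar 33 [518.06543834 301.56500342 122.21460125] 122.49878959004013 ((508.9764099121094, 301.84716796875), (13.003549575805664, 90.62928771972656), 81.17488098144531)
bar dir 177.77758113285728
stand 1075 [515.43929287 304.73352324  59.49357956] ((515.256103515625, 311.059814453125), (85.18278503417969, 85.54747772216797), 6.418782711029053)
plate ((520.2978515625, -62.725990295410156), (229.9545135498047, 165.19711303710938), 81.39909362792969)
bar scene 5 [509.22349388 299.63218164 121.89301066] ((522.6636962890625, 299.8575744628906), (76.14363861083984, 2.2684175968170166), 0.8881354331970215)
head 254 [467.05561324 -57.37539985  61.06761015] ((467.3058776855469, -57.38115692138672), (35.86863327026367, 36.37823486328125), 20.899934768676758) ((467.62371826171875, -56.83394241333008), 19.572641372680664)
yel 0 [nan nan nan]<stdin>:20: RuntimeWarning: Mean of empty slice.
  ret = um.true_divide(
```

View pics/tw0.png

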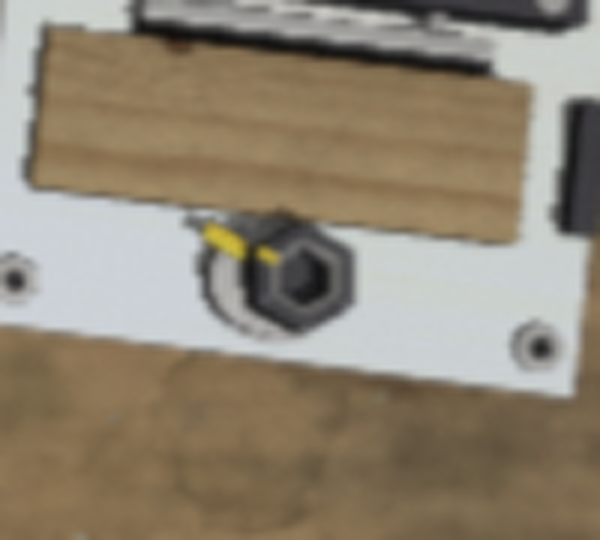

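View pics/tk0.png

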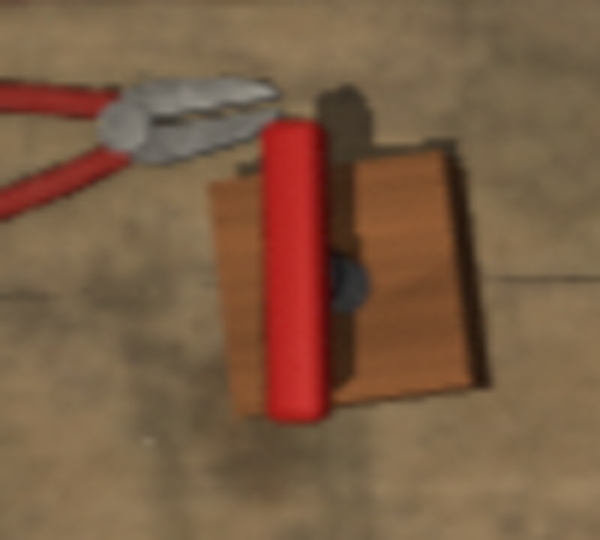

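```bash
cat >> h.py <<'E'
def rays(n,uv,z):
    f,cx,cy,V=K(n); I=np.linalg.inv(V); uv=np.atleast_2d(uv).astype(float)
    D=np.c_[(uv[:,0]-cx)/f,(uv[:,1]-cy)/f,np.ones(len(uv))]@I[:3,:3].T; o=I[:3,3]
    return o+D*((z-o[2])/D[:,2])[:,None]
def hsv(im):
    h=cv2.cvtColor(im,cv2.COLOR_BGR2HSV).astype(int); return h[...,0],h[...,1],h[...,2]
E
python3 - <<'E'
from h import *
for n in('top','scene'):
    im=cv2.imread(f'pics/{n}0.png'); d=np.load(f'pics/{n}0.npy'); P=cloud(n,d); H,S,V=hsv(im)
    red=((H<8)|(H>172))&(S>130)&(V>60)&(np.hypot(P[...,0]-515,P[...,1]-310)<75)&(P[...,2]>100)
    q=P[red]; print(n,red.sum(),np.percentile(q[:,2],[5,50,95]))
    top=q[q[:,2]>131]; print(top.mean(0),cv2.minAreaRect(top[:,:2].astype(np.float32)))
    u,s,vt=np.linalg.svd(top[:,:2]-top[:,:2].mean(0),full_matrices=False); print('dir',np.degrees(np.arctan2(vt[0,1],vt[0,0])), 'z fit',np.linalg.lstsq(np.c_[top[:,:2]-top[:,:2].mean(0),np.ones(len(top))],top[:,2],rcond=None)[0])
    # yellow
    yel=(H>18)&(H<36)&(S>110)&(V>90)
    B=np.hypot(P[...,0]-468,P[...,1]+56)<60
    vs,us=np.nonzero(yel&B)
    for a,b in zip(us,vs): print((a,b),im[b,a],P[b,a].round(0),end=' ')
    print()
    vs,us=np.nonzero(B&(S<256)&(P[...,2]>54)&(P[...,2]<66)&(np.hypot(P[...,0]-468,P[...,1]+56)<24))
    q=P[vs,us]; print('head',len(q),q.mean(0),cv2.minEnclosingCircle(q[:,:2].astype(np.float32)))
E
```

```text
top 555 [124.31342073 135.71909299 138.16173819]
[514.85712783 309.71696445 135.9012035 ] ((515.058837890625, 310.22918701171875), (96.62522888183594, 19.280445098876953), 0.8668727278709412)
dir -179.55110803601553 z fit [-1.45385121e-03  8.45589823e-02  1.35901204e+02]
(np.int64(332), np.int64(194)) [ 77 140 156] [488. -28.  35.] (np.int64(331), np.int64(195)) [ 69 150 163] [486. -25.  35.] (np.int64(332), np.int64(195)) [ 63 172 191] [486. -28.  32.] (np.int64(333), np.int64(195)) [ 64 168 188] [486. -29.  39.] (np.int64(334), np.int64(195)) [ 66 146 164] [486. -32.  33.] (np.int64(335), np.int64(195)) [ 69 111 123] [486. -37.  23.] (np.int64(331), np.int64(196)) [ 82 165 175] [484. -25.  35.] (np.int64(332), np.int64(196)) [ 66 180 195] [484. -27.  36.] (np.int64(333), np.int64(196)) [ 61 180 199] [484. -29.  38.] (np.int64(334), np.int64(196)) [ 58 173 195] [484. -32.  36.] (np.int64(335), np.int64(196)) [ 59 166 184] [484. -34.  38.] (np.int64(336), np.int64(196)) [ 57 131 145] [484. -37.  33.] (np.int64(332), np.int64(197)) [ 67 141 155] [482. -27.  38.] (np.int64(333), np.int
[... 2001 characters left out ...]
64 127 146] [478. -40.  62.] (np.int64(296), np.int64(269)) [ 69 120 139] [478. -43.  65.] (np.int64(292), np.int64(270)) [ 82 136 153] [483. -29.  39.] (np.int64(293), np.int64(270)) [ 66 114 129] [485. -30.  39.] (np.int64(294), np.int64(270)) [ 63 112 128] [475. -41.  63.] (np.int64(295), np.int64(270)) [ 66 133 155] [477. -41.  61.] (np.int64(296), np.int64(270)) [ 68 133 155] [479. -43.  61.] (np.int64(297), np.int64(270)) [ 68 105 120] [480. -43.  60.] (np.int64(295), np.int64(271)) [ 70 129 148] [476. -43.  60.] (np.int64(296), np.int64(271)) [ 69 133 156] [476. -45.  63.] 
head 283 [466.86066028 -57.82079039  60.7271083 ] ((467.62371826171875, -56.83394241333008), 19.572641372680664)
```

View pics/sw0.png

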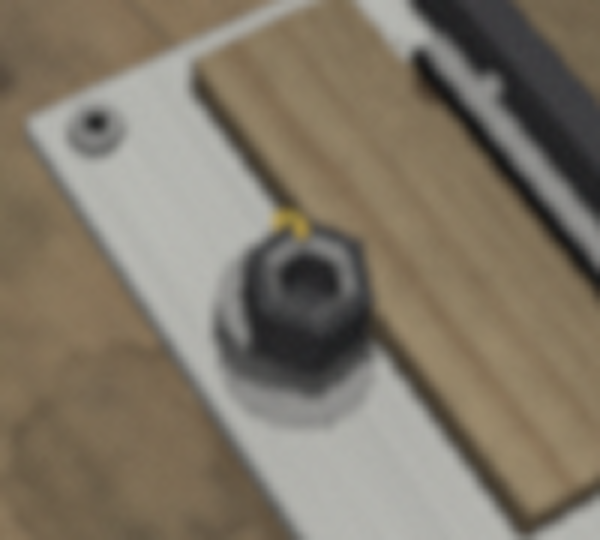

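Run:
```python
from h import *
P=np.concatenate([cloud(n,np.load(f'pics/{n}0.npy')).reshape(-1,3) for n in('top','scene')])
for x0 in range(400,760,30):
    print(x0,[int(np.percentile(P[m][:,2],98)) if (m:=(P[:,0]>=x0)&(P[:,0]<x0+30)&(P[:,1]>=y0)&(P[:,1]<y0+40)).sum()>3 else -1 for y0 in range(-200,520,40)])
```

```text
400 [13, 15, 9, 4, 4, 4, 3, 4, 3, 4, 3, 3, 3, 3, 4, 3, 4, 3]
430 [15, 22, 16, 63, 36, 15, 14, 4, 908, 3, 4, 3, 3, 3, 3, 3, 3, 9]
460 [30, 34, 35, 63, 59, 21, 21, 4, 3, 3, 4, 62, 139, 63, 4, 3, 3, 16]
490 [31, 36, 36, 36, 36, 35, 15, 4, 4, 4, 3, 62, 139, 131, 2, 3, 3, 13]
520 [30, 37, 37, 36, 36, 36, 15, 4, 4, 4, 4, 63, 139, 133, 3, 3, 14, 13]
550 [46, 50, 47, 47, 45, 35, 13, 4, 4, 4, 4, 61, 139, 64, 13, 14, 13, 3]
580 [15, 13, 46, 47, 47, 50, 11, 4, 4, 4, 4, 4, 4, 14, 15, 14, 14, 14]
610 [4, 4, 4, 4, 6, 13, 4, 4, 4, 4, 4, 124, 125, 125, 125, 125, 125, 125]
640 [4, 4, 4, 4, 4, 4, 4, 4, 4, 4, 3, 125, 5, 21, 6, 6, 19, 21]
670 [4, 4, 4, 4, 4, 4, 5, 34, 4, 4, 4, 125, 19, 22, 6, 20, 20, 38]
700 [139, 164, 163, 132, 4, 21, 38, 39, 31, 4, 4, 124, 98, 97, 97, 97, 97, 97]
730 [223, 224, 224, 223, 4, 4, 39, 40, 34, 176, 177, 125, 96, 97, 97, 96, 96, 96]
```

Request:
drive_tool --gripper '[0,0,0,0,0,0,0,0,0,0,0,0,0,0,0,0,0,0,0,0]' --pt "-0.0041 0.001 -0.0243" --pt "-0.0041 0.001 -0.0243" --pt "-0.0041 0.001 -0.0243" --pt "-0.0041 0.001 -0.0243" --pt "-0.0041 0.001 -0.0243" --pt "-0.0041 0.001 -0.0243" --pt "-0.0041 0.001 -0.0243" --pt "-0.0041 0.001 -0.0243" --pt "-0.0041 0.001 -0.0243" --pt "-0.0041 0.001 -0.0243" --pt "-0.0041 0.001 -0.0243" --pt "-0.0041 0.001 -0.0243" --pt "-0.0041 0.001 -0.0243" --pt "-0.0041 0.001 -0.0243" --pt "-0.0041 0.001 -0.0243" --pt "-0.0041 0.001 -0.0243" --pt "0 0 0" --pt "0 0 0" --pt "0 0 0" --pt "0 0 0" --turn '[0,0,0,0,0,0,0,0,0,0,0,0,0,0,0,0,-6.2,-6.2,-6.2,0]' --force 80

```text
time_s: 2.37
eef_pos: [515.8, 310.2, 215.2]
ee_rot: [0.5, -0.5, -0.5, 0.5]
force: [0.2, -0.1, -0.3]
grip_width: 1.005
```

Request:
drive_tool --gripper '[0,0,0,0,0,0,0.3,0.6,0.9,1,1,1,1,1,1,1]' --pt "0 0.022 0.001" --pt "0 0.022 0" --pt "0 0.022 0" --pt "0 0.021 0" --pt "0 0.021 0" --pt "0 0 0" --pt "0 0 0" --pt "0 0 0" --pt "0 0 0" --pt "0 0 0" --pt "0 0 0" --pt "0 0 0" --pt "0 0 0" --pt "0 0 0" --pt "0 0 0" --pt "0 0 0" --turn '[0,0,0,0,0,0,0,0,0,0,0,0,0,0,0,0]' --force 80

```text
time_s: 3.7
eef_pos: [515.1, 310.5, 108.2]
ee_rot: [-0.5, 0.501, 0.5, -0.499]
force: [-0.4, -0.3, 5.8]
grip_width: 0.221
```

Request:
drive_tool --gripper '[1,1,1,1,1,1,1]' --pt "0 -0.005 0" --pt "0 -0.015 0" --pt "0 -0.02 0" --pt "0 -0.02 0" --pt "0 -0.02 0" --pt "0 -0.01 0" --pt "0 0 0" --turn '[0,0,0,0,0,0,0]'

```text
time_s: 4.28
eef_pos: [515.3, 310.5, 199.3]
ee_rot: [-0.5, 0.501, 0.501, -0.498]
force: [-0.6, 0.5, -2.3]
grip_width: 0.218
```

Run:
```python
from h import *
for n in('scene','top'):
    im,d=snap(n,n+'1')
    print(n,[(round(r['score'],2),w(n,r['centre'])[:3].round(1)) for r in ctrl.pinpoint(n,'hex_key')[:2]])
s=ctrl.sense(); print(s['force'],s['wrist_torque'],s['eef_pos'])
u,v=map(int,proj('scene',(515,310,140)));im=cv2.imread('pics/scene1.png')
print(u,v);cv2.imwrite('pics/s1c.png',cv2.resize(im[v-60:v+60,u-70:u+70],None,fx=5,fy=5,interpolation=cv2.INTER_CUBIC))
```

```text
scene [(0.75, array([518.7, 307.2, 111.5]))]
top []
[-0.03708171  0.03635988 -2.77985708] [-0.03634542  0.01387403  0.01851504] [514.12853409 310.04329428 195.60775918]
198 125
```

View pics/s1c.png

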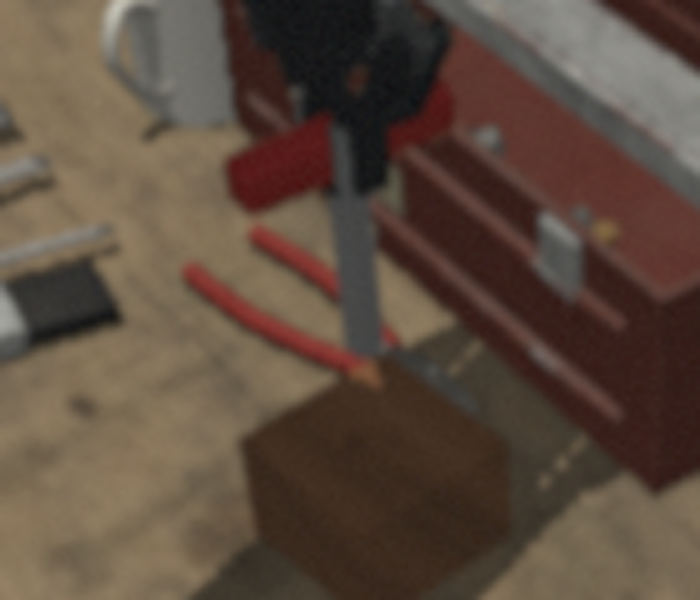

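The key is gripped across its bar with the shaft hanging below the fingers, its tip (crop 365,355) clear of the stand. Next I'll check for tilt.

```bash
cat >> h.py <<'E'
def shaft(tag,c,zt,r=18,n='scene',hi=80):
    # compare shaft pixel column centres with projected vertical axis per height
    im=cv2.imread(f'pics/{tag}.png'); P=cloud(n,np.load(f'pics/{tag}.npy'))
    m=(np.hypot(P[...,0]-c[0],P[...,1]-c[1])<r)&(P[...,2]>zt-3)&(P[...,2]<zt+hi)
    out=[]
    for z in np.arange(zt+8,zt+hi-8,6):
        u0,v0=proj(n,(c[0],c[1],z)); row=int(round(v0)); us=np.nonzero(m[row])[0]
        if len(us)>3: out.append((z,(us.min()+us.max())/2-u0,len(us)))
    q=P[m]; lo=q[:,2].min() if len(q) else None
    return np.array(out).round(2),lo,q
E
python3 - <<'E'
from h import *
s=ctrl.sense()['eef_pos']
o,lo,q=shaft('scene1',s[:2],s[2]+19-106)
print(o,lo,s[2]+19-106)
for z in range(110,190,12):
    k=np.abs(q[:,2]-z)<6; print(z,k.sum(),q[k].mean(0).round(1))
print(np.linalg.inv(K('scene')[3])[:3,3])
E
```

```text
[[116.61   1.17   8.  ]
 [122.61   0.89   9.  ]
 [128.61   0.61   8.  ]
 [134.61   0.84   8.  ]
 [140.61   1.06   8.  ]
 [146.61   0.79   9.  ]
 [152.61   1.02   9.  ]
 [158.61   0.75   8.  ]
 [164.61   0.98   8.  ]
 [170.61   0.72   9.  ]
 [176.61   0.96   9.  ]] 113.93026814850748 108.60775917818628
110 1 [516.6 303.8 113.9]
122 31 [512.8 303.2 122.4]
134 38 [512.  303.2 133.8]
146 35 [512.7 303.3 145.8]
158 39 [512.1 303.5 157.4]
170 38 [512.3 303.  169.7]
182 44 [512.1 303.3 181.5]
[ 160.78109459 -305.43263967  714.86235846]
```

Request:
drive_tool --gripper '[1,1,1,1,1,1,1,1,1,1,1,1,1,1,1,1,1,1,1]' --pt "-0.01 0 0.002" --pt "-0.02 0 0.003" --pt "-0.024 0 0.003" --pt "-0.024 0 0.003" --pt "-0.024 0 0.003" --pt "-0.024 0 0.003" --pt "-0.024 0 0.003" --pt "-0.024 0 0.003" --pt "-0.024 0 0.003" --pt "-0.024 0 0.003" --pt "-0.024 0 0.003" --pt "-0.024 0 0.003" --pt "-0.024 0 0.003" --pt "-0.024 0 0.003" --pt "-0.024 0 0.003" --pt "-0.024 0 0.003" --pt "-0.0235 0 0" --pt "0 0.025 0" --pt "0 0 0" --turn '[0,0,0,0,0,0,0,0,0,0,0,0,0,0,0,0,0,4,0]'

```text
time_s: 6.07
eef_pos: [464.5, -79.6, 168.8]
ee_rot: [0.521, -0.517, -0.479, 0.481]
force: [-1.2, 0.0, -4.6]
grip_width: 0.218
```

Run:
```python
from h import *
im,d=snap('scene','scene2'); s=ctrl.sense()
p=s['eef_pos']; print(p,s['ee_rot'],s['force'],s['joints'])
o,lo,q=shaft('scene2',p[:2],p[2]+19-106); print(o,lo)
for qn in('hex_key','socket_mouth','socket'): print(qn,[(round(r['score'],2),w('scene',r['centre'])[:3].round(1)) for r in ctrl.pinpoint('scene',qn)[:2]])
im=cv2.imread('pics/scene2.png');u,v=map(int,proj('scene',(468,-56,80)))
cv2.imwrite('pics/s2c.png',cv2.resize(im[v-50:v+50,u-60:u+60],None,fx=6,fy=6,interpolation=cv2.INTER_CUBIC))
```

```text
[465.15438977 -79.07686148 170.5160979 ] [ 0.51944652 -0.51602372 -0.48086903  0.48234823] [-0.71434585  0.01606287 -2.33998982] [-4.17435033e-01  2.59688694e-01  1.73681025e+00 -2.20782246e-05
  1.15036693e+00 -1.91595333e+00]
[[ 91.52   0.94  12.  ]
 [ 97.52   0.55  12.  ]
 [103.52   0.65  13.  ]
 [109.52   0.75  12.  ]
 [115.52   0.34  12.  ]
 [121.52   0.42  13.  ]
 [127.52   0.5   12.  ]
 [133.52   0.58  13.  ]
 [139.52   0.65  12.  ]
 [145.52  -1.29   9.  ]] 86.6744989683292
hex_key [(0.83, array([466.5, -80.9,  82.1]))]
socket_mouth [(0.67, array([468.7, -58.5,  63.2]))]
socket [(0.68, array([471.5, -57.3,  38.2]))]
```

View pics/s2c.png

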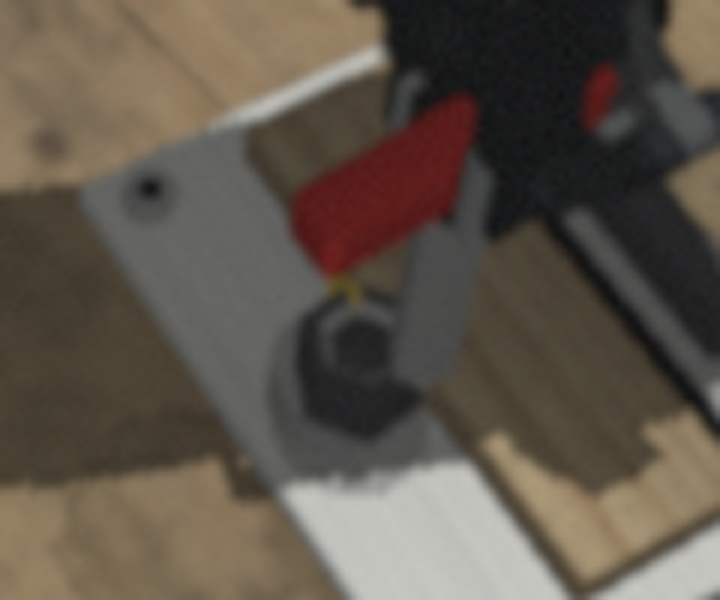

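The key tip (crop 415,380) hangs to the right of the socket (crop 360,345), because my last move went 23 mm too far. Correcting that.

Request:
drive_tool --gripper '[1,1,1,1]' --pt "0.012 0 0" --pt "0.012 0 0" --pt "0 0.013 0" --pt "0 0 0" --turn '[0,0,0,0]'

```text
time_s: 6.6
eef_pos: [467.9, -53.2, 158.2]
ee_rot: [0.518, -0.516, -0.482, 0.483]
force: [-1.0, 0.0, -3.1]
grip_width: 0.223
```

Run:
```python
from h import *
from scipy.spatial.transform import Rotation as R
im,d=snap('scene','scene3'); s=ctrl.sense()
p=s['eef_pos']; q=s['ee_rot']; print(p,R.from_quat(np.r_[q[1:],q[0]]).as_matrix().round(3),s['force'],s['wrist_torque'])
for qn in('hex_key','socket_mouth','socket'): print(qn,[(round(r['score'],2),w('scene',r['centre'])[:3].round(1)) for r in ctrl.pinpoint('scene',qn)[:2]])
im=cv2.imread('pics/scene3.png');u,v=map(int,proj('scene',(468,-56,80)))
cv2.imwrite('pics/s3c.png',cv2.resize(im[v-40:v+40,u-50:u+50],None,fx=7,fy=7,interpolation=cv2.INTER_CUBIC))
```

```text
[468.21131771 -53.77625028 159.00506748] [[ 0.07  -0.001 -0.998]
 [ 0.998  0.001  0.07 ]
 [ 0.001 -1.     0.001]] [-0.14299061  0.03363453 -2.3697513 ] [-0.04675738  0.00512856  0.05602426]
hex_key []
socket_mouth [(0.56, array([467.1, -54.9,  63.3])), (0.27, array([513.7, 311.9,   4.7]))]
socket [(0.87, array([467.7, -56.8,  39.3]))]
```

View pics/s3c.png

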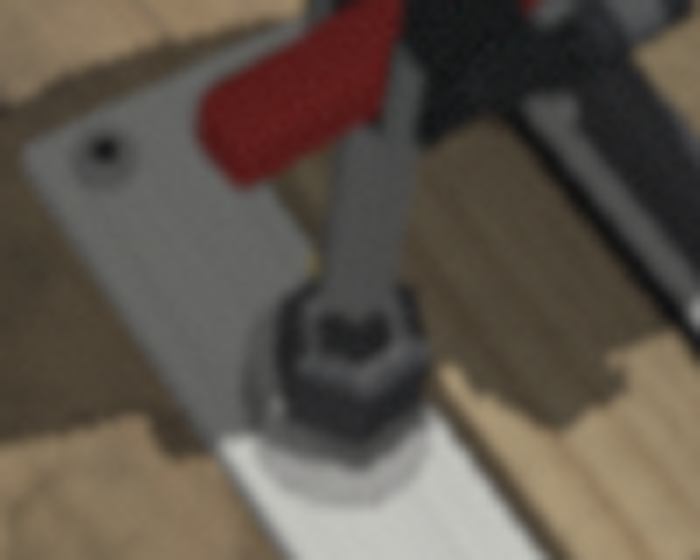

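Run:
```python
from h import *
u,v=map(int,proj('scene',(468,-56,80)))
def crop(p): a,b=proj('scene',p); return ((a-u+50)*7+3).round(1),((b-v+40)*7+3).round(1)
print('tip pred',crop((468.2,-53.8,72)),crop((468.2,-53.8,77)),'shaft mid',crop((468.2,-53.8,100)))
for c in((467,-55),(468.2,-54.4),(466,-55)): print(c,crop((*c,60)))
print(rays('scene',[(350-3)/7-50+u,(337-3)/7-40+v],60))
im=cv2.imread('pics/scene3.png')[v-15:v+15,u-25:u+25]; g=cv2.convertScaleAbs(im,alpha=1.8); cv2.imwrite('pics/s3d.png',cv2.resize(g,None,fx=15,fy=15,interpolation=cv2.INTER_CUBIC))
```

```text
tip pred (np.float64(349.8), np.float64(299.2)) (np.float64(351.6), np.float64(288.4)) shaft mid (np.float64(360.4), np.float64(237.4))
(467, -55) (np.float64(345.1), np.float64(330.5))
(468.2, -54.4) (np.float64(347.1), np.float64(326.2))
(466, -55) (np.float64(342.1), np.float64(332.7))
[[466.72947929 -57.09960836  60.        ]]
```

View pics/s3d.png

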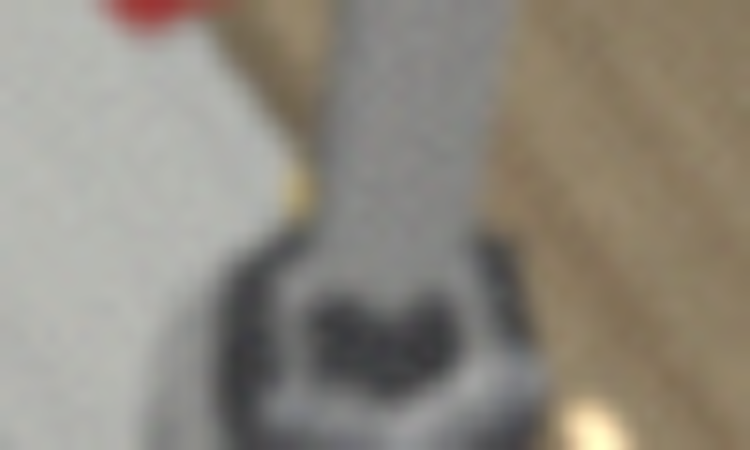

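Request:
drive_tool --gripper '[1,1,1,1,1,1,1,1]' --pt "-0.0013 0 0.0011" --pt "0 0.004 0" --pt "0 0.004 0" --pt "0 0.002 0" --pt "0 0.002 0" --pt "0 0.002 0" --pt "0 0.002 0" --pt "0 0 0" --turn '[0,0,0,0,0,0,0,0]'

```text
time_s: 7.47
eef_pos: [467.2, -56.4, 142.9]
ee_rot: [0.518, -0.517, -0.482, 0.482]
force: [-0.3, -0.2, -2.6]
grip_width: 0.22
```

Request:
drive_tool --gripper '[1,1,1,1]' --pt "0 0.0015 0" --pt "0 0.0015 0" --pt "0 0 0" --pt "0 0 0" --turn '[0,0,0,0]'

```text
time_s: 7.8
eef_pos: [467.4, -56.4, 140.3]
ee_rot: [0.518, -0.518, -0.482, 0.482]
force: [0.2, -0.0, -2.6]
grip_width: 0.223
```

Request:
drive_tool --gripper '[1,1,1,1,1]' --pt "0 0.0015 0" --pt "0 0.0015 0" --pt "0 0.001 0" --pt "0 0 0" --pt "0 0 0" --turn '[0,0,0,0,0]'

```text
time_s: 8.22
eef_pos: [467.4, -56.4, 136.2]
ee_rot: [0.518, -0.518, -0.482, 0.482]
force: [-0.3, 0.3, -2.6]
grip_width: 0.219
```

Request:
drive_tool --gripper '[1,1,1,1,1]' --pt "0 0.0015 0" --pt "0 0.0015 0" --pt "0 0.001 0" --pt "0 0 0" --pt "0 0 0" --turn '[0,0,0,0,0]'

```text
time_s: 8.63
eef_pos: [467.3, -56.4, 132.2]
ee_rot: [0.518, -0.518, -0.482, 0.482]
force: [0.4, 1.6, -2.1]
grip_width: 0.218
```

Run:
```python
from h import *
im,d=snap('scene','scene4'); s=ctrl.sense(); print(s['eef_pos'],s['force'],s['wrist_torque'])
im=cv2.imread('pics/scene4.png');u,v=map(int,proj('scene',(468,-56,80)))
cv2.imwrite('pics/s4c.png',cv2.resize(im[v-40:v+40,u-50:u+50],None,fx=7,fy=7,interpolation=cv2.INTER_CUBIC))
```

```text
[467.39042097 -56.36315773 132.2643599 ] [ 0.04569825  0.36349554 -2.46580757] [ 0.18966379 -0.00474027  0.02848812]
```

View pics/s4c.png

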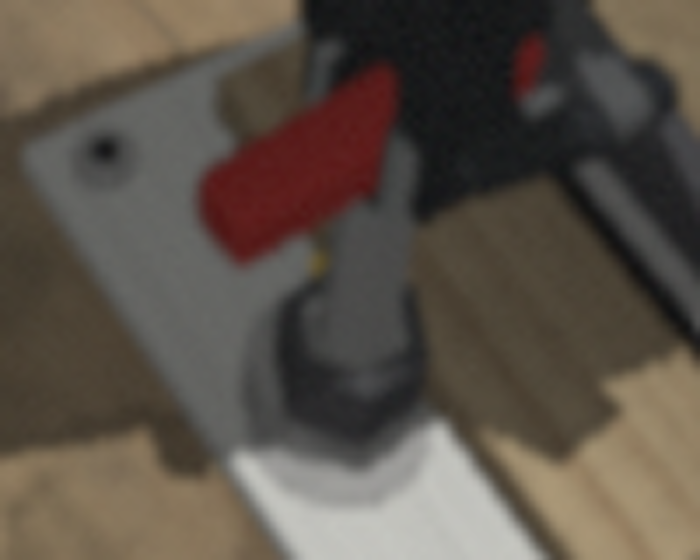

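The shaft enters the socket mouth (crop 370,355) and the key is about 16 mm deep with almost no force. Pressing on towards home.

Request:
drive_tool --gripper '[1,1,1,1,1,1]' --pt "0 0.0015 0" --pt "0 0.0015 0" --pt "0 0.0015 0" --pt "0 0.0015 0" --pt "0 0 0" --pt "0 0 0" --turn '[0,0,0,0,0,0]'

```text
time_s: 9.18
eef_pos: [467.3, -56.4, 126.2]
ee_rot: [0.518, -0.518, -0.482, 0.482]
force: [0.1, 1.3, -2.1]
grip_width: 0.215
```

Request:
drive_tool --gripper '[1,1,1,1,1]' --pt "0 0.001 0" --pt "0 0.001 0" --pt "0 0.001 0" --pt "0 0 0" --pt "0 0 0" --turn '[0,0,0,0,0]'

```text
time_s: 9.6
eef_pos: [467.8, -56.5, 124.2]
ee_rot: [-0.517, 0.518, 0.482, -0.481]
force: [-2.7, 1.6, 7.0]
grip_width: 0.218
```

Request:
drive_tool --gripper '[1,1,1,1]' --pt "0 0.001 0" --pt "0 0.001 0" --pt "0 0 0" --pt "0 0 0" --turn '[0,0,0,0]'

```text
time_s: 9.93
eef_pos: [468.4, -56.6, 123.9]
ee_rot: [-0.517, 0.519, 0.482, -0.481]
force: [-5.0, 3.8, 24.1]
grip_width: 0.218
```

Run:
```python
from h import *
im,d=snap('scene','scene5'); s=ctrl.sense(); print(s['eef_pos'],s['force'],s['wrist_torque'])
P=cloud('scene',d); H,S,V=hsv(im[...,::-1].copy())
red=((H<8)|(H>172))&(S>130)&(np.hypot(P[...,0]-467,P[...,1]+56)<70)&(P[...,2]>100)
q=P[red]; print(red.sum(),np.percentile(q[:,2],[2,50,80,90,95,98]))
```

```text
[468.40512762 -56.63606474 123.95119733] [-5.27307258  2.601635   25.10344822] [0.89552097 1.40628198 0.03710323]
424 [142.96307207 154.11185724 155.25328698 155.81468761 156.44097941
 184.81923557]
```

The key is home: it met a hard stop at 24 N with the TCP at 124 mm, as predicted. Next I relax the push and turn clockwise.

Request:
drive_tool --gripper '[1,1,1,1,1,1,1,1,1,1,1,1,1,1,1,1]' --pt "0 -0.0015 0" --pt "0 0 0" --pt "0 0 0" --pt "0 0 0" --pt "0 0 0" --pt "0 0 0" --pt "0 0 0" --pt "0 0 0" --pt "0 0 0" --pt "0 0 0" --pt "0 0 0" --pt "0 0 0" --pt "0 0 0" --pt "0 0 0" --pt "0 0 0" --pt "0 0 0" --turn '[0,0,3,4,4,4,4,4,4,4,4,4,4,4,0,0]' --force 110

```text
time_s: 11.32
eef_pos: [468.1, -56.4, 124.2]
ee_rot: [-0.666, 0.667, 0.236, -0.234]
force: [-2.4, 1.8, 12.1]
grip_width: 0.216
```

Run:
```python
from h import *
from scipy.spatial.transform import Rotation as R
s=ctrl.sense(); q=s['ee_rot'];M=R.from_quat(np.r_[q[1:],q[0]]).as_matrix(); print(s['eef_pos'],s['force'],s['wrist_torque'],'barx yaw',np.degrees(np.arctan2(M[1,0],M[0,0]))-90, M[:,1].round(3))
for n in('scene','top'):
    im,d=snap(n,n+'6'); im=cv2.imread(f'pics/{n}6.png');u,v=map(int,proj(n,(475,-56,60)))
    cv2.imwrite(f'pics/{n}6c.png',cv2.resize(im[v-40:v+40,u-50:u+50],None,fx=7,fy=7,interpolation=cv2.INTER_CUBIC))
```

```text
[468.09909606 -56.3688136  124.19338568] [-2.35374333  1.75492985 12.13308424] [0.82901223 0.52478837 0.0146652 ] barx yaw -51.13898711179246 [ 0.002 -0.    -1.   ]
```

View pics/scene6c.png

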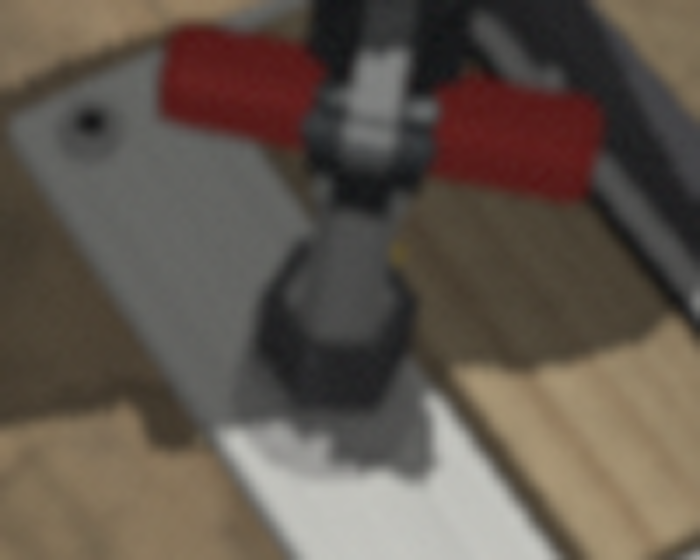

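View pics/top6c.png

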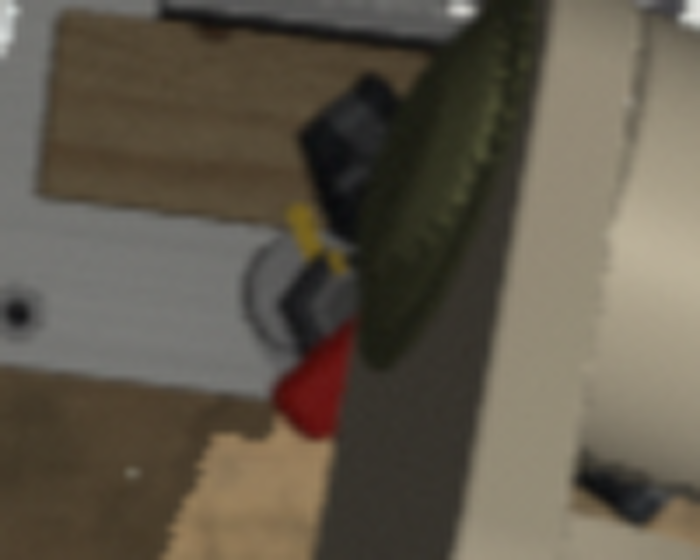

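```bash
cat >> h.py <<'E'
def pointer(tag,n='top'):
    im=cv2.imread(f'pics/{tag}.png'); P=cloud(n,np.load(f'pics/{tag}.npy')); H,S,V=hsv(im)
    yel=(H>18)&(H<38)&(S>110)&(V>60)
    hi=rays(n,np.c_[np.tile(np.arange(512),384),np.repeat(np.arange(384),512)],37).reshape(384,512,3)
    m=yel&(np.hypot(hi[...,0]-468,hi[...,1]+56)<48)
    for lab,z,k in(('tab',37,m&(P[...,2]<48)&(P[...,2]>25)),('mark',60,m&(P[...,2]>52)&(P[...,2]<66))):
        vs,us=np.nonzero(k)
        if len(us)<2: print(lab,len(us)); continue
        q=rays(n,np.c_[us,vs],z); c=q.mean(0)
        print(tag,lab,len(us),c.round(1),'far',q[np.argmax(np.hypot(q[:,0]-468,q[:,1]+55.5))].round(1),'ang',[round(np.degrees(np.arctan2(c[1]-o[1],c[0]-o[0])),1) for o in((467.5,-55.5),(468.2,-54.4),(467,-57))])
E
python3 -c "
from h import *
pointer('top0');pointer('top6');pointer('scene6','scene')"
```

```text
top0 tab 25 [482.2 -32.   37. ] far [486.2 -25.1  37. ] ang [np.float64(57.9), np.float64(57.9), np.float64(58.6)]
top0 mark 9 [476.7 -40.8  60. ] far [478.6 -37.5  60. ] ang [np.float64(58.1), np.float64(58.1), np.float64(59.2)]
top6 tab 30 [495.  -44.9  37. ] far [501.2 -38.7  37. ] ang [np.float64(21.1), np.float64(19.6), np.float64(23.4)]
top6 mark 7 [482.9 -48.9  60. ] far [484.8 -46.3  60. ] ang [np.float64(23.0), np.float64(20.3), np.float64(26.8)]
scene6 tab 2 [502.5 -46.3  37. ] far [503.3 -45.6  37. ] ang [np.float64(14.7), np.float64(13.2), np.float64(16.7)]
mark 0
```

Request:
drive_tool --gripper '[1,1,1,1,1,1,1,1,1,1]' --pt "0 0 0" --pt "0 0 0" --pt "0 0 0" --pt "0 0 0" --pt "0 0 0" --pt "0 0 0" --pt "0 0 0" --pt "0 0 0" --pt "0 0 0" --pt "0 0 0" --turn '[4,4,4,4,4,4,4,0,0,0]'

```text
time_s: 12.25
eef_pos: [468.0, -56.4, 124.2]
ee_rot: [-0.704, 0.704, 0.068, -0.066]
force: [-1.8, 3.0, 11.9]
grip_width: 0.216
```

Run:
```python
from h import *
from scipy.spatial.transform import Rotation as R
s=ctrl.sense(); q=s['ee_rot'];M=R.from_quat(np.r_[q[1:],q[0]]).as_matrix(); print(s['eef_pos'],s['force'],s['wrist_torque'],'barx yaw',np.degrees(np.arctan2(M[1,0],M[0,0]))-90, M[:,1].round(3))
for n in('scene','top'):
    im,d=snap(n,n+'7'); im=cv2.imread(f'pics/{n}7.png');u,v=map(int,proj(n,(475,-56,60)))
    cv2.imwrite(f'pics/{n}7c.png',cv2.resize(im[v-40:v+40,u-50:u+50],None,fx=7,fy=7,interpolation=cv2.INTER_CUBIC))
pointer('top7');pointer('scene7','scene')
```

```text
[468.04657143 -56.42896413 124.1793156 ] [-1.80384499  3.04317647 11.93309337] [0.69297929 0.53629493 0.06711103] barx yaw -79.11329711388241 [ 0.002 -0.001 -1.   ]
top7 tab 26 [496.4 -56.7  37. ] far [502.9 -60.7  37. ] ang [np.float64(-2.4), np.float64(-4.7), np.float64(0.6)]
mark 1
scene7 tab 22 [499.9 -58.7  37. ] far [506.1 -58.4  37. ] ang [np.float64(-5.7), np.float64(-7.8), np.float64(-3.0)]
scene7 mark 2 [486.8 -57.   60. ] far [487.5 -56.3  60. ] ang [np.float64(-4.5), np.float64(-8.0), np.float64(-0.0)]
```

View pics/scene7c.png

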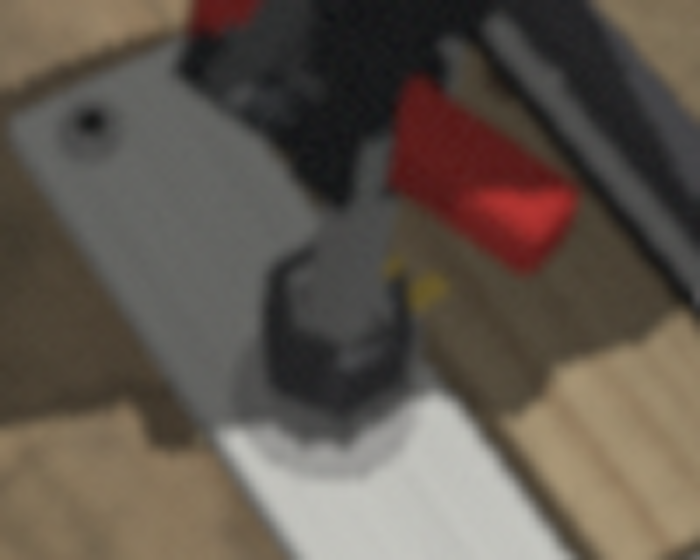

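View pics/top7c.png

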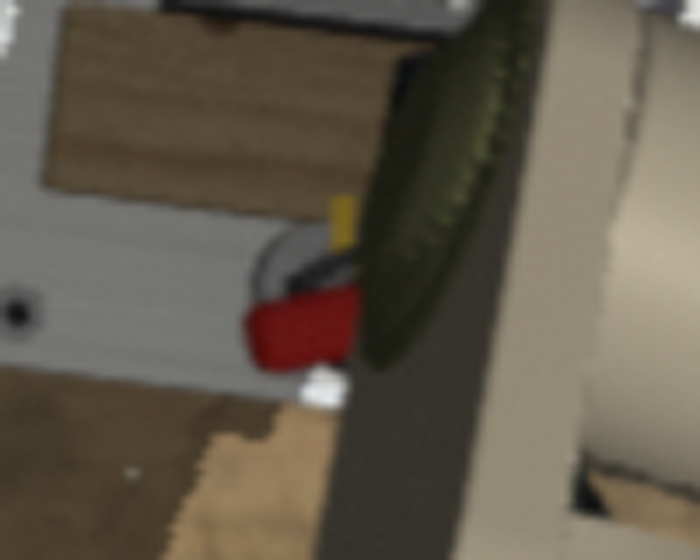

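Request:
drive_tool --gripper '[1,1,1,0.6,0.2,0,0,0,0,0,0,0,0,0,0]' --pt "0 -0.0013 0" --pt "0 0 0" --pt "0 0 0" --pt "0 0 0" --pt "0 0 0" --pt "0 0 0" --pt "0 0 0" --pt "0 0 0" --pt "0 -0.01 0" --pt "0 -0.02 0" --pt "0 -0.02 0" --pt "0 -0.02 0" --pt "0 -0.02 0" --pt "0 0 0" --pt "0 0 0" --turn '[-4,0,0,0,0,0,0,0,0,0,0,0,0,0,0]'

```text
time_s: 13.6
eef_pos: [467.6, -56.5, 214.6]
ee_rot: [-0.701, 0.701, 0.092, -0.091]
force: [-1.0, 0.2, -0.1]
grip_width: 1.002
```

Request:
drive_tool --gripper '[0,0,0,0,0,0,0,0,0]' --pt "0.006 0 0.024" --pt "0.006 0 0.024" --pt "0.006 0 0.024" --pt "0.006 0 0.024" --pt "0.006 0 0.024" --pt "0.006 0 0.024" --pt "0.006 0 0.024" --pt "0.006 0 0.024" --pt "0 0 0" --turn '[0,0,0,0,0,0,0,0,0]'

```text
time_s: 14.35
eef_pos: [463.6, 144.5, 212.9]
ee_rot: [0.701, -0.701, -0.092, 0.093]
force: [0.3, -0.1, -0.0]
grip_width: 0.998
```

Run:
```python
from h import *
print(ctrl.sense()['eef_pos'])
for n in('scene','top'):
    im,d=snap(n,n+'8'); im=cv2.imread(f'pics/{n}8.png');u,v=map(int,proj(n,(490,-56,60)))
    cv2.imwrite(f'pics/{n}8c.png',cv2.resize(im[v-40:v+40,u-50:u+50],None,fx=7,fy=7,interpolation=cv2.INTER_CUBIC))
    P=cloud(n,d); H,S,V=hsv(im)
    red=((H<8)|(H>172))&(S>130)&(np.hypot(P[...,0]-467,P[...,1]+56)<70)&(P[...,2]>148)&(P[...,2]<160)
    q=P[red]; print(n,q.mean(0),cv2.minAreaRect(q[:,:2].astype(np.float32)))
pointer('top8');pointer('scene8','scene')
```

```text
[463.60757865 144.53204804 212.89646573]
scene [466.03775419 -60.27595588 153.89593722] ((467.3734130859375, -58.06888961791992), (20.953319549560547, 98.35975646972656), 14.665020942687988)
top [468.30176612 -54.12433483 151.76935819] ((468.42559814453125, -55.02042007446289), (19.271034240722656, 98.68679809570312), 14.586543083190918)
top8 tab 29 [497.  -57.2  37. ] far [505.1 -58.6  37. ] ang [np.float64(-3.3), np.float64(-5.5), np.float64(-0.4)]
top8 mark 9 [483.4 -55.7  60. ] far [486.8 -52.7  60. ] ang [np.float64(-0.6), np.float64(-4.7), np.float64(4.7)]
scene8 tab 21 [499.5 -58.7  37. ] far [504.7 -59.9  37. ] ang [np.float64(-5.6), np.float64(-7.8), np.float64(-2.9)]
scene8 mark 2 [486.8 -57.   60. ] far [487.5 -56.3  60. ] ang [np.float64(-4.5), np.float64(-8.0), np.float64(-0.0)]
```

View pics/scene8c.png

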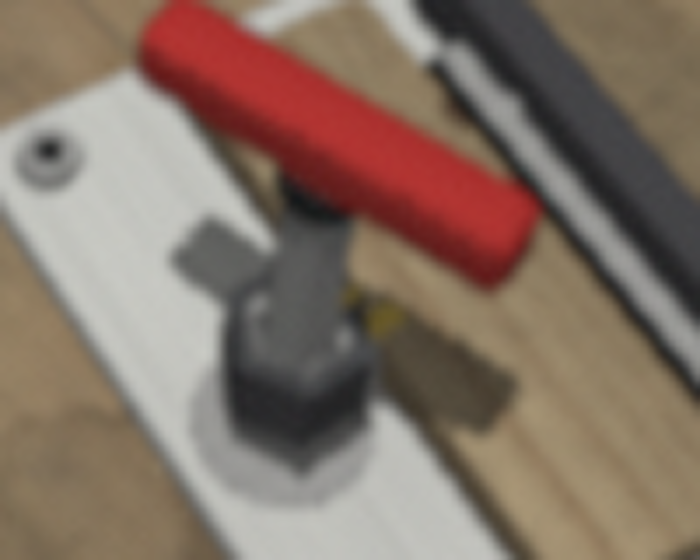

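View pics/top8c.png

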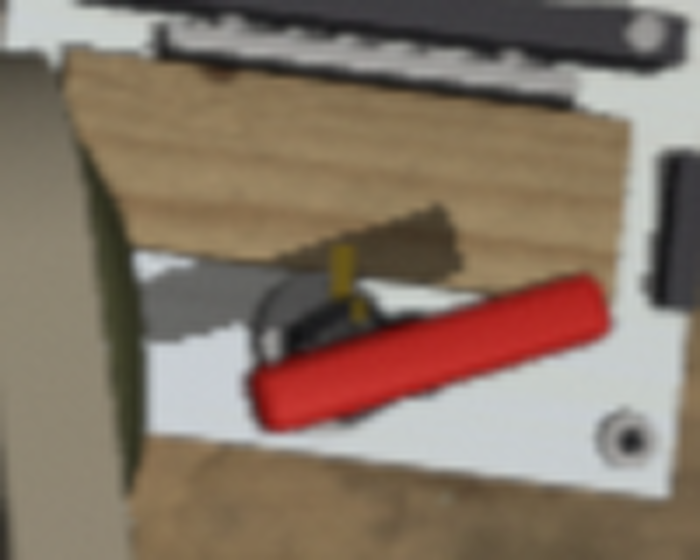

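The key stands alone in the socket and the yellow tab points roughly at the board (top crop (345,247)-(341,295)). I'll measure the fixture yaw and the tab direction more carefully.

Run:
```python
from h import *
V=K('top')[3]; print(V[:3,:3].round(3))
# plate mask top0: edge lines
for tag in('top0','top8'):
    im=cv2.imread(f'pics/{tag}.png'); H,S,Vv=hsv(im)
    P=cloud('top',np.load(f'pics/{tag}.npy'))
    # lower plate edge: for each column, last bright-unsaturated row
    pts=[]
    for u in range(305,392):
        col=(S[:,u]<50)&(Vv[:,u]>(120 if tag=='top0' else 140)); r=np.nonzero(col[190:235])[0]
        if len(r): 
            v=190+r.max()
            pts.append((u,v))
    q=rays('top',pts,12)
    # robust
    a=cv2.fitLine(q[:,:2].astype(np.float32),cv2.DIST_HUBER,0,0.01,0.01).ravel(); print(tag,'plate lower edge dir',np.degrees(np.arctan2(a[1],a[0])),len(pts))
    # board mask by colour & height 32
    b=(H>8)&(H<25)&(S>60)&(np.abs(P[...,2]-32)<7)&(np.abs(P[...,0]-525)<60)&(np.abs(P[...,1]+58)<110)
    b=cv2.morphologyEx(b.astype(np.uint8),cv2.MORPH_OPEN,np.ones((3,3)))
    up=[];lo=[]
    for u in range(300,390):
        r=np.nonzero(b[:,u])[0]
        if len(r)>10: up.append((u,r.min())); lo.append((u,r.max()))
    for nm,e in(('board up',up[6:-6]),('board lo',lo[6:-6])):
        q=rays('top',e,32); a=cv2.fitLine(q[:,:2].astype(np.float32),cv2.DIST_HUBER,0,0.01,0.01).ravel(); print(tag,nm,np.degrees(np.arctan2(a[1],a[0])),a[2:].round(1))
    # fence dark z 44
    f=(Vv<90)&(P[...,2]>38)&(P[...,2]<52)&(P[...,0]>540)&(P[...,0]<620)&(np.abs(P[...,1]+62)<115)
    vs,us=np.nonzero(f); q=rays('top',np.c_[us,vs],44); print('fence',len(q),cv2.minAreaRect(q[:,:2].astype(np.float32)))
    a=cv2.fitLine(q[:,:2].astype(np.float32),cv2.DIST_HUBER,0,0.01,0.01).ravel(); print('fence dir',np.degrees(np.arctan2(a[1],a[0])))
# tab direction
for n in('top','scene'):
    im=cv2.imread(f'pics/{n}8.png'); H,S,Vv=hsv(im); P=cloud(n,np.load(f'pics/{n}8.npy'))
    m=(H>18)&(H<38)&(S>110)&(np.hypot(P[...,0]-495,P[...,1]+57)<25)&(P[...,2]<48)&(P[...,2]>25)
    vs,us=np.nonzero(m); q=rays(n,np.c_[us,vs],37)[:,:2].astype(np.float32); a=cv2.fitLine(q,cv2.DIST_L2,0,.01,.01).ravel(); print(n,'tab axis',np.degrees(np.arctan2(a[1],a[0])),cv2.minAreaRect(q))
```

```text
[[-0.023 -1.    -0.012]
 [-0.998  0.023 -0.062]
 [ 0.062  0.01  -0.998]]
top0 plate lower edge dir 81.27357 87
top0 board up 82.04521 [550.7 -51.1]
top0 board lo 81.605286 [492.1 -54.5]
fence 534 ((578.33642578125, -70.12037658691406), (188.26010131835938, 15.816936492919922), 81.38611602783203)
fence dir 81.27754
top8 plate lower edge dir 81.72826 85
top8 board up 81.52134 [555.1 -63.8]
top8 board lo 82.500496 [497.5 -53.9]
fence 541 ((570.6638793945312, -68.82576751708984), (188.52178955078125, 31.37670135498047), 81.38611602783203)
fence dir 81.31641
top tab axis -14.334476 ((496.326904296875, -58.22655487060547), (8.732370376586914, 17.558977127075195), 87.87796020507812)
scene tab axis -0.25187644 ((499.5250549316406, -58.615867614746094), (9.883462905883789, 6.4781293869018555), 7.923908233642578)
```

```bash
cat > ov.py <<'E'
from h import *
def overlay(tag,n,angs,c,off,scale=9,half=(36,30)):
    im=cv2.imread(f'pics/{tag}.png'); u,v=map(int,proj(n,(c[0]+10,c[1],55)))
    tiles=[]
    for a in angs:
        t=cv2.convertScaleAbs(cv2.resize(im[v-half[1]:v+half[1],u-half[0]:u+half[0]],None,fx=scale,fy=scale,interpolation=cv2.INTER_CUBIC),alpha=1.4)
        def pt(p):
            x,y=proj(n,p); return [int((x+off[0]-u+half[0]+.5)*scale),int((y+off[1]-v+half[1]+.5)*scale)]
        r=np.radians(a); th=r+np.arange(6)*np.pi/3; R=17.5/np.cos(np.pi/6)
        for z in(60,42):
            cv2.polylines(t,[np.array([pt((c[0]+R*np.cos(k),c[1]+R*np.sin(k),z)) for k in th])],True,(255,255,0),1)
        e=np.array([np.cos(r),np.sin(r)]);nn=np.array([-e[1],e[0]])
        for s in(-4,4):
            cv2.line(t,pt((*(c+e*18+nn*s),37)),pt((*(c+e*36+nn*s),37)),(255,0,255),1)
        cv2.putText(t,str(a),(5,20),0,.6,(0,0,255),2); tiles.append(t)
    return np.hstack(tiles)
E
python3 - <<'E'
from ov import *
c=np.array([467.6,-55.8])
for tag,n,off in(('top8','top',(-.3,-.2)),('scene8','scene',(1,0))):
    o=overlay(tag,n,(-3,-9,-15),c,off,scale=5,half=(26,24)); 
    o=cv2.resize(o,None,fx=1,fy=1); cv2.imwrite(f'pics/ov_{n}.png',o); print(o.shape)
E
```

```text
(240, 780, 3)
(240, 780, 3)
```

View pics/ov_top.png

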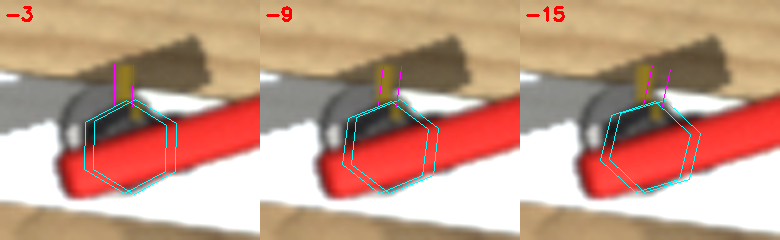

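View pics/ov_scene.png

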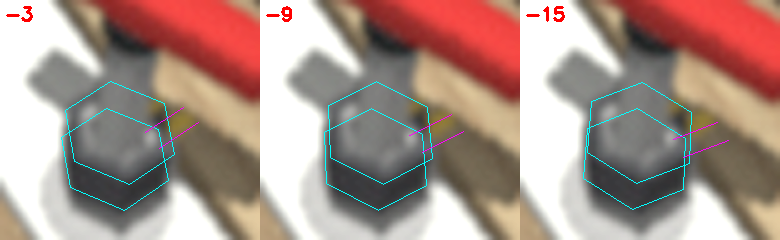

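Run:
```python
from h import *
from scipy.optimize import differential_evolution
def fit(tag,n,z0=None):
    im=cv2.imread(f'pics/{tag}.png').astype(np.float32); g=im.mean(2)
    u,v=map(int,proj(n,(467,-56,55))); s=8; h=26
    gg=cv2.resize(cv2.GaussianBlur(g,(0,0),.6)[v-h:v+h,u-h:u+h],None,fx=s,fy=s,interpolation=cv2.INTER_CUBIC)
    gx=cv2.Sobel(gg,cv2.CV_32F,1,0,ksize=5); gy=cv2.Sobel(gg,cv2.CV_32F,0,1,ksize=5)
    def hexpts(x,y,a,R,z,m=12):
        th=np.radians(a)+np.arange(7)*np.pi/3; c=np.c_[x+R*np.cos(th),y+R*np.sin(th)]
        P=np.concatenate([c[i]+(c[i+1]-c[i])*np.linspace(.08,.92,m)[:,None] for i in range(6)])
        f,cx,cy,V=K_; Q=np.c_[P,np.full(len(P),z),np.ones(len(P))]@V.T
        return np.c_[f*Q[:,0]/Q[:,2]+cx,f*Q[:,1]/Q[:,2]+cy]
    K_=K(n)
    def samp(G,uv):
        m=((uv-[u,v]+h+.5)*s-.5).astype(np.float32); return cv2.remap(G,m[None,:,0],m[None,:,1],cv2.INTER_LINEAR,borderMode=cv2.BORDER_REPLICATE)[0]
    def score(p):
        x,y,a=p; # outer edge contrast + socket edge contrast
        o=samp(gg,hexpts(x,y,a,22.2,60))-samp(gg,hexpts(x,y,a,18.6,60))
        i=samp(gg,hexpts(x,y,a,12.8,60))-samp(gg,hexpts(x,y,a,8.5,60))
        return -(np.clip(o,-60,60).mean()+np.clip(i,-60,60).mean())
    for a0 in[(-30,30)]:
        r=differential_evolution(score,[(460,475),(-63,-48),a0],seed=1,popsize=25,tol=1e-6); print(tag,r.x.round(2),round(r.fun,2))
    for a in range(-30,31,5):
        r2=differential_evolution(lambda p:score((p[0],p[1],a)),[(460,475),(-63,-48)],seed=1); print(a,round(r2.fun,1),r2.x.round(1),end='; ')
    print()
fit('top0','top'); fit('scene0','scene')
```

```text
top0 [467.84 -53.79  -2.16] -71.85
-30 -64.7 [467.7 -54.3]; -25 -65.3 [467.6 -54.2]; -20 -66.3 [467.7 -54.1]; -15 -68.1 [467.9 -54.1]; -10 -70.2 [467.8 -54. ]; -5 -71.5 [467.9 -53.8]; 0 -71.7 [467.8 -53.8]; 5 -70.2 [467.9 -54.1]; 10 -68.7 [467.8 -54.1]; 15 -66.7 [467.7 -54.1]; 20 -65.2 [467.7 -54.2]; 25 -64.4 [467.5 -54.2]; 30 -64.7 [467.7 -54.3]; 
scene0 [467.95 -56.53  -4.9 ] -48.95
-30 -46.6 [468.  -56.8]; -25 -47.3 [468.  -56.8]; -20 -47.8 [467.9 -56.7]; -15 -48.3 [468.  -56.6]; -10 -48.8 [468.  -56.6]; -5 -48.9 [468.  -56.6]; 0 -48.7 [467.9 -56.6]; 5 -48.1 [467.9 -56.7]; 10 -47.4 [467.9 -56.7]; 15 -46.9 [468.  -56.7]; 20 -46.5 [468.  -56.7]; 25 -46.5 [468.1 -56.8]; 30 -46.6 [468.  -56.8];
```

Run:
```python
from h import *
# yellow-ness weighted centroid along tab, per-radius, in each camera with its own fitted centre
for tag,n,c in(('top0','top',(467.84,-53.8)),('top6','top',(467.84,-53.8)),('top8','top',(467.84,-53.8)),('scene7','scene',(467.95,-56.5)),('scene8','scene',(467.95,-56.5))):
    im=cv2.imread(f'pics/{tag}.png').astype(np.float32); y=np.clip((im[...,1]+im[...,2]*1.0)/2-im[...,0],0,None)/(im.mean(2)+10)
    f,cx,cy,V=K(n)
    for z in(35,37,39):
        best=[]
        for r in np.arange(24,36,2.):
            a=np.radians(np.arange(-40,90,.5)); Q=np.c_[c[0]+r*np.cos(a),c[1]+r*np.sin(a),np.full(len(a),z),np.ones(len(a))]@V.T
            m=np.c_[f*Q[:,0]/Q[:,2]+cx,f*Q[:,1]/Q[:,2]+cy].astype(np.float32)
            s=cv2.remap(y,m[None,:,0],m[None,:,1],cv2.INTER_LINEAR)[0]
            k=np.argmax(s*(s>.75)); 
            if s[k]>.75:
                lo=max(0,k-30);w_=np.clip(s[lo:k+31]-.65,0,None); best.append((r,round(float((np.degrees(a[lo:k+31])*w_).sum()/w_.sum()),1),round(float(s[k]),2)))
        print(tag,z,best)
```

```text
top0 35 [(np.float64(24.0), 54.6, 0.82), (np.float64(26.0), 55.0, 0.81), (np.float64(28.0), 55.8, 0.82), (np.float64(30.0), 56.0, 0.79), (np.float64(32.0), 55.9, 0.78)]
top0 37 [(np.float64(24.0), 55.2, 0.82), (np.float64(26.0), 55.5, 0.81), (np.float64(28.0), 56.3, 0.82), (np.float64(30.0), 56.5, 0.8), (np.float64(32.0), 56.6, 0.78)]
top0 39 [(np.float64(24.0), 55.9, 0.82), (np.float64(26.0), 55.9, 0.81), (np.float64(28.0), 56.8, 0.83), (np.float64(30.0), 56.9, 0.81), (np.float64(32.0), 57.1, 0.78)]
top6 35 [(np.float64(24.0), 17.8, 0.78), (np.float64(26.0), 17.3, 0.81), (np.float64(28.0), 16.8, 0.82), (np.float64(30.0), 17.3, 0.81), (np.float64(32.0), 17.4, 0.8)]
top6 37 [(np.float64(24.0), 18.8, 0.78), (np.float64(26.0), 18.2, 0.81), (np.float64(28.0), 17.7, 0.82), (np.float64(30.0), 18.1, 0.81), (np.float64(32.0), 18.1, 0.8)]
top6 39 [(np.float64(24.0), 19.8, 0.78), (np.float64(26.0), 19.2, 0.81), (np.float64(28.0), 18.6, 0.82), (np.float64(30.0), 18.9, 0.81), (np.float64(32.0), 18.9, 0.8)]
top8 35 [(np.float64(24.0), -8.1, 0.81), (np.float64(26.0), -8.2, 0.81), (np.float64(28.0), -7.9, 0.84), (np.float64(30.0), -7.6, 0.84), (np.float64(32.0), -7.3, 0.84), (np.float64(34.0), -7.1, 0.82)]
top8 37 [(np.float64(24.0), -7.0, 0.81), (np.float64(26.0), -7.3, 0.81), (np.float64(28.0), -7.0, 0.84), (np.float64(30.0), -6.7, 0.84), (np.float64(32.0), -6.4, 0.84), (np.float64(34.0), -6.3, 0.81)]
top8 39 [(np.float64(24.0), -6.0, 0.81), (np.float64(26.0), -6.3, 0.81), (np.float64(28.0), -6.1, 0.84), (np.float64(30.0), -5.9, 0.84), (np.float64(32.0), -5.6, 0.84), (np.float64(34.0), -5.6, 0.81)]
scene7 35 []
scene7 37 []
scene7 39 []
scene8 35 []
scene8 37 []
scene8 39 []
```

Run:
```python
from h import *
snap('top','top9'); pointer('top8'); pointer('top9'); s=ctrl.sense(); print(s['time_s'],s['force'])
print(ctrl.finish_job())
```

```text
top8 tab 29 [497.  -57.2  37. ] far [505.1 -58.6  37. ] ang [np.float64(-3.3), np.float64(-5.5), np.float64(-0.4)]
top8 mark 9 [483.4 -55.7  60. ] far [486.8 -52.7  60. ] ang [np.float64(-0.6), np.float64(-4.7), np.float64(4.7)]
top9 tab 28 [496.9 -57.2  37. ] far [502.8 -62.8  37. ] ang [np.float64(-3.2), np.float64(-5.5), np.float64(-0.3)]
top9 mark 8 [483.  -55.8  60. ] far [486.8 -52.7  60. ] ang [np.float64(-1.0), np.float64(-5.3), np.float64(4.4)]
14.5 [-0.48798129 -0.42076842  0.106291  ]
the job is handed in; nothing more can be done
None
```

I took the key from its stand, pushed it home in the socket, and only then turned it clockwise. I then let go, moved the arm clear and handed the job in at about 14.5 s; no verdict was reported.

**Key home:** it met a hard stop (24 N) with the TCP at 124 mm, the height predicted for the socket floor. After release, the two cameras put the bar's top at about 152 and 154 mm (153 mm expected), and the key stands in the socket.

**Pointer:** the target is the fixture's x direction, -8.6° in the world. My estimates of where the pointer ended up disagree by a few degrees:

| Estimate | Pointer angle |
|---|---|
| Top camera, best fit | about -7° |
| Key turn minus the 10° play | about -8.6° |
| Scene camera (few yellow pixels) | about -4° |

I took it as within about 2° of straight and did not re-grip to correct it. The last two top pictures showed no drift.

**Not checked:** I did not measure the jaw's compression directly.

One move towards the fixture went 23 mm too far. I corrected it well above the parts, and nothing was touched.

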